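# Load the calibration caddy with the three buffer bottles

### The arm

A 6-joint arm with a two-finger parallel gripper is mounted at the origin on a cart in front of the work surface, level with it; the furniture and walls round the work are solid. World frame = base frame: x ahead of the robot, y to its left, z up, the work surface at z = 0. Lengths are in m, angles in rad, forces in N, time in s.
With the tool pointing down it reaches from about 0.425 to 0.95 m from the base axis. Payload 3.5 kg.
Tool frame: the origin (TCP) lies at the very end of the fingers, on their centre line; the grasp point (between the pads) lies 19 mm behind it (ctrl.grip_point_offset is the distance from the TCP to the grasp point, in m); z points along the fingers, y is the line along which they close (so a half turn about z gives the same grasp; the last joint's range is limited). The gripper opens to 85 mm and grips with 20 to 120 N. Pads are 22 mm wide; open, the fingers measure 114 mm over their backs; the gripper's body (76 mm by 85 mm) begins 54 mm behind the grasp point. The pads swing forward as they close: fully open they stand 13 mm farther back than shut.
Start: joints at [-1.37, 0.286, 1.577, -0, 1.279, -0.15], TCP at [0.232, -0.634, 0.231] pointing down, gripper open.
Joint ranges: [-2.77, 2.77], [-0.9, 2.22], [0.21, 2.48], [-1.53, 4.67], [0.24, 2.81], [-2.84, 2.84]. Speed limits (rad/s): [2.79, 2.79, 3.14, 3.14, 3.14, 3.14].

### API

Orientations are given as a unit quaternion [x, y, z, w].
In Python, from plant import telemetry, vision, ctrl gives the robot as it stands.
- The arm moves only by the tool arm_command, never from a script. Its argument "series" is one flat list of numbers, 7 for each row, row after row: the shift along the tool's x, y, z in cm, then the turn, a rotation vector about the tool's x, y, z in degrees, then the closure, from 0 (fully open) to 1 (shut). A call has 1 to 10 rows; each row is the pose to reach, as a shift and turn from the pose commanded when the call began, along the tool's axes at that moment; what a row does not reach only later rows make up. A row lasts 1/12 s, in which the tool goes at most 41.7 mm and 7.16 degrees, less where a joint would pass 70% of its speed; a pose out of reach is approached as far as the arm can. A call with a gripper value outside its range is refused whole. The fingers move at their own pace and stop on an object; "force" is the grip in N (left out, the last holds). Time passes only in rows, so rows that repeat a pose let the fingers close. It gives the time, the measured TCP pose, the force, the opening and the grip force at its end, in the units of the state.
- telemetry.get_state(): the state, without advancing time (a new reading comes with each control period).
- vision.read_camera(name): name is "scene" or "top" or "wrist"; returns a dict with "color" (480x640x3 uint8, blue, green, red), "K" (3x3 intrinsics, pixels), "rvec" (rotation vector, rad) and "tvec" (3), from world to camera coordinates, as OpenCV has them; the wrist camera has in their place "T_tool_cam" (4x4, takes a point from camera to tool coordinates, whose origin is the TCP and whose axes are the flange's). Camera axes: x right, y down, z forward; pixel columns grow to the right and rows downward; lengths in m; the calibration is good to about 2 mm. The wrist camera is an equidistant fisheye: a pixel r from the principal point sees the ray r / f radians off the axis. A picture is of the moment at which its call begins: read the wrist's pose just before it. There is no depth.
- ctrl.sign_off(): hands the job in; it is judged then, once.
The state is a dict: "time": time; "qpos": joint angles; "dq": joint speeds; "joint_efforts": joint torques, N m; "eef_pos": TCP position; "tcp_rot": TCP orientation; "contact_force": force on the tool from outside, world axes, zero at the start; "wrist_torque": the same for the moment, N m; "opening": opening from 0.0 (shut) to 1.0 (fully open); "finger_force": force on a finger pad.
Only numpy, scipy, OpenCV 4.12 (cv2) and the standard library are available. Lean on these libraries where they do the work, as an engineer would, in place of code of your own. Each camera call takes 0.05 s, during which the arm holds its last target. There are 200 camera calls.

### The job

Gather the meter's three buffer bottles - the ones with pink, yellow and blue caps - into the white caddy, each standing upright on the floor of the pocket whose disc has the colour of its cap. Keep every bottle upright throughout, and leave the two white-capped sample bottles standing where they are; the pocket with the black disc stays empty.

Things in the scene. Friction and masses are not known exactly. Their poses are not given: they have to be found in the camera images.
- bottle_pink: closed round plastic reagent bottle with a pink screw cap, whitish body, label with a blue or yellow band; loose, standing upright; 42 mm diameter body up to 60 mm high, then the neck and cap, 29 mm diameter, from 60 to 95 mm; 98 mm tall in all, about 0.12 kg. Can be gripped by cap or body. Origin: centre of the underside, z up along the bottle.
- bottle_yellow: closed round plastic reagent bottle with a yellow screw cap, whitish body, label with a blue or yellow band; loose, standing upright; 42 mm diameter body up to 60 mm high, then the neck and cap, 29 mm diameter, from 60 to 95 mm; 98 mm tall in all, about 0.12 kg. Can be gripped by cap or body. Origin: centre of the underside, z up along the bottle.
- bottle_blue: closed round plastic reagent bottle with a blue screw cap, whitish body, label with a blue or yellow band; loose, standing upright; 42 mm diameter body up to 60 mm high, then the neck and cap, 29 mm diameter, from 60 to 95 mm; 98 mm tall in all, about 0.12 kg. Can be gripped by cap or body. Origin: centre of the underside, z up along the bottle.
- sample_a: sample bottle with a white screw cap and a label with a red band, a look-alike that does not belong in the caddy; loose, 42 mm diameter body up to 80 mm high, 29 mm diameter neck and cap above, 118 mm tall. Origin: centre of the underside, z up.
- sample_b: sample bottle with a white screw cap and a label with a red band, a look-alike that does not belong in the caddy; loose, 42 mm diameter body up to 80 mm high, 29 mm diameter neck and cap above, 118 mm tall. Origin: centre of the underside, z up.
- caddy: white open 2 x 2 bottle caddy, 150 x 150 mm, fixed, a thin steel grip 12 mm out on its +y and -y sides. Four square pockets, 66 mm inside, centred at x = +-36, y = +-36 mm of its frame, walls 6 mm thick; floor 4 mm thick, wall tops 28 mm above the worktop. Origin: centre of the underside, on the worktop; z up, x and y along its sides.
- disc_pink: pink disc, 58 mm diameter, 2 mm thick, fixed flat on the floor in the middle of one of the caddy's four pockets; it marks the pocket of the pink-capped bottle. Origin: centre of its underside, 4 mm above the worktop; its top, on which a bottle stands, is 6 mm above the worktop. Which disc lies in which pocket differs from start to start.
- disc_yellow: yellow disc, 58 mm diameter, 2 mm thick, fixed flat on the floor in the middle of one of the caddy's four pockets; it marks the pocket of the yellow-capped bottle. Origin: centre of its underside, 4 mm above the worktop; its top, on which a bottle stands, is 6 mm above the worktop. Which disc lies in which pocket differs from start to start.
- disc_blue: blue disc, 58 mm diameter, 2 mm thick, fixed flat on the floor in the middle of one of the caddy's four pockets; it marks the pocket of the blue-capped bottle. Origin: centre of its underside, 4 mm above the worktop; its top, on which a bottle stands, is 6 mm above the worktop. Which disc lies in which pocket differs from start to start.
- disc_black: black disc, 58 mm diameter, 2 mm thick, fixed flat on the floor in the middle of one of the caddy's four pockets; it marks the spare pocket, which stays empty. Origin: centre of its underside, 4 mm above the worktop; its top is 6 mm above the worktop. Which disc lies in which pocket differs from start to start.
There are look-alikes about, which are no part of the job. What is meant by the disc_blue is not red, and is the smaller of those in its own colour.

How it is judged:
By the outcome, as a careful person would: the job done as asked, in the order asked, and still so for the second after the job is handed in, with the robot touching nothing.
It also fails if it takes over 88 s, if anything falls off the work surface, if the arm or the gripper's body presses on something with over 40 N, if the wrist force passes 120 N, or if a joint passes its speed limit or range.

## Working session

There is one attempt and no reset: what is moved stays moved. The work goes in short steps, Python scripts to look and compute and a tool call to move; the robot and the scene stay as the last step left them, time stands still between calls to the robot, and variables do not carry over. Pictures are saved under pics/ and viewed, at most 14 in all, crops included, and the job is handed in when it is done.

Besides the shell and the picture viewer there is one more tool, called after "Call:" as name(argument=value, ...) on one line, values as JSON. arm_command: Moves the arm, as the interface text tells. Its arguments: {"type":"object","properties":{"series":{"type":"array","items":{"type":"number"}},"force":{"type":"number"}},"required":["series"]}

```bash
mkdir -p pics; ls; python3 - <<'E'
from plant import telemetry, vision, ctrl
import cv2
for n in ("scene","top"):
    d=vision.read_camera(n); cv2.imwrite(f"pics/{n}0.png",d["color"]); print(n,d["K"],d["rvec"],d["tvec"])
s=telemetry.get_state();print(s["eef_pos"],s["tcp_rot"],s["time"],ctrl.grip_point_offset)
E
```

```text
pics
scene [[624.90507502   0.         320.65720617]
 [  0.         624.90507502 235.39535771]
 [  0.           0.           1.        ]] [ 0.73541363 -2.65021074  1.03944489] [0.4124094  0.18785443 1.12862504]
top [[586.84924537   0.         317.72499715]
 [  0.         586.84924537 235.80720039]
 [  0.           0.           1.        ]] [ 2.17488634 -2.13347116  0.14583456] [-0.00857015  0.46690034  1.46972684]
[ 0.23187755 -0.63327221  0.23002309] [ 9.84654375e-01  1.74512363e-01 -3.41811789e-05 -1.09352572e-03] 0.1 0.0187
```

View pics/top0.png

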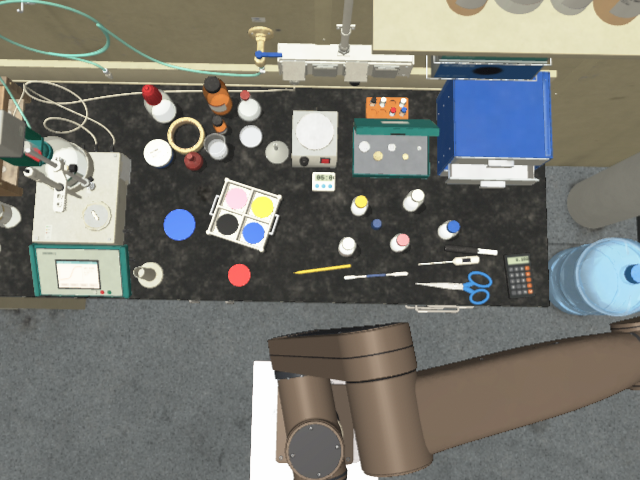

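View pics/scene0.png

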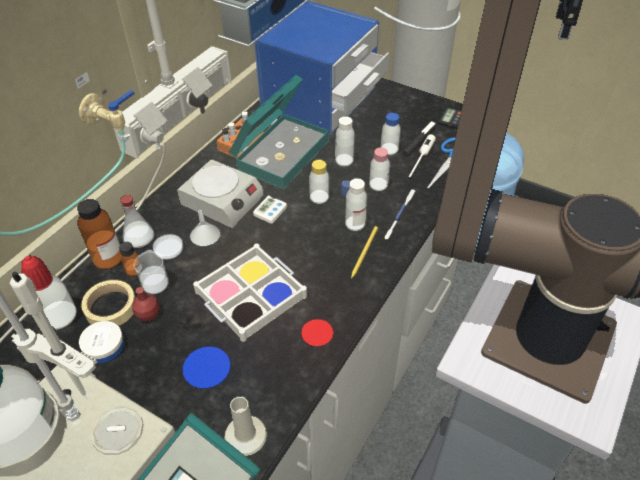

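The top view shows the caddy at about (244,215), with the pink disc at (236,198), yellow (262,207), black (228,224) and blue (253,233). Outside the caddy lie a bigger blue disc at (180,224) and a red disc at (239,275). The blue disc in the caddy fits disc_blue: it isn't red and is the smaller of the two blues. I'll confirm that in an enlarged crop.

```bash
cat > h.py <<'E'
import numpy as np, cv2
from scipy.spatial.transform import Rotation as R
def unproj(d,px,z):
    "pixel -> world point at height z"
    M=cv2.Rodrigues(np.array(d["rvec"],float))[0]; t=np.ravel(d["tvec"])
    c=-M.T@t; r=M.T@np.linalg.inv(d["K"])@np.array([*px,1.]); return c+r*(z-c[2])/r[2]
def delta(s,p,Rw=None):
    "world TCP goal -> tool shift in cm"
    return 100*R.from_quat(s["tcp_rot"]).inv().apply(np.array(p)-s["eef_pos"])
E
python3 - <<'E'
import cv2
a=cv2.imread("pics/top0.png")
cv2.imwrite("pics/c1.png",cv2.resize(a[170:290,150:310],None,fx=5,fy=5,interpolation=cv2.INTER_CUBIC))
cv2.imwrite("pics/c2.png",cv2.resize(a[180:270,330:480],None,fx=5.333,fy=5.333,interpolation=cv2.INTER_CUBIC)[:, :800])
E
```

```text
(no output)
```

View pics/c1.png

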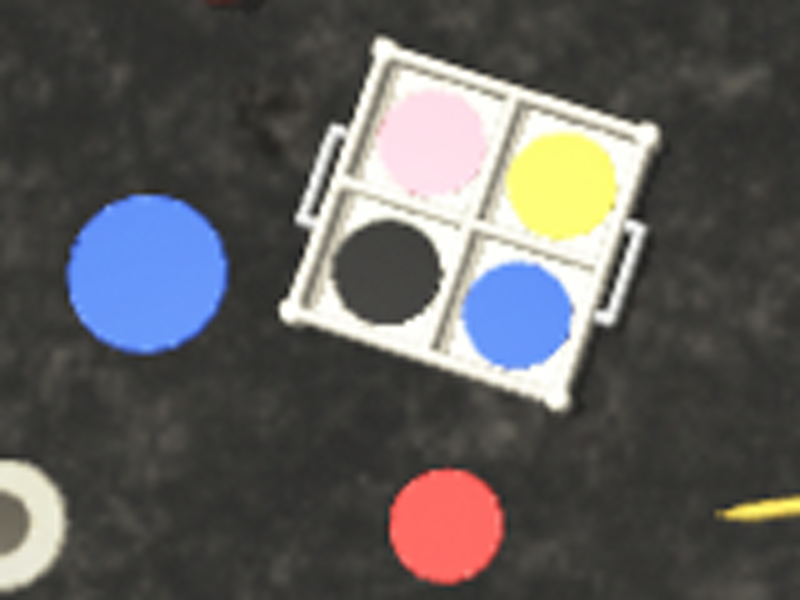

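View pics/c2.png

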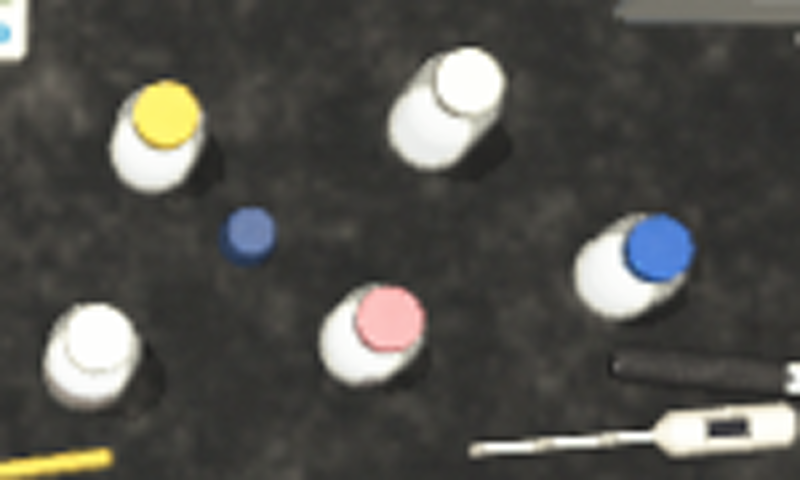

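The crop confirms it. The caddy's blue disc at crop (518,316) is about 112 px across, the same as its neighbours, while the outside blue disc at (147,273) is about 160 px across. The cap centres in crop 2 are yellow (167,113), pink (390,318), blue (658,247) and white (470,82) and (100,338). There is also a small blue stopper at (248,232).

```bash
cat >> h.py <<'E'
E
python3 - <<'E'
from h import *
from plant import vision, telemetry
d=vision.read_camera("top")
c2=lambda x,y:((x+.5)/5.333+330-.5,(y+.5)/5.333+180-.5)
c1=lambda x,y:((x+.5)/5+150-.5,(y+.5)/5+170-.5)
P={}
for n,p in dict(yel=(167,113),pink=(390,318),blue=(658,247)).items(): P[n]=unproj(d,c2(*p),.097);print(n,P[n].round(4),np.hypot(*P[n][:2]).round(3))
for n,p in dict(wa=(470,82),wb=(100,338)).items(): print(n,unproj(d,c2(*p),.117).round(4))
print("knob",unproj(d,c2(248,232),.02).round(4))
D={n:unproj(d,c1(*p),.006) for n,p in dict(pink=(432,142),yel=(562,186),black=(387,271),blue=(518,316)).items()}
for n in D: print("disc",n,D[n].round(4),np.hypot(*D[n][:2]).round(3))
print([np.linalg.norm(D[a]-D[b]).round(4) for a,b in (("pink","yel"),("pink","black"),("yel","blue"),("black","blue"))])
v=D["pink"]-D["yel"];print("angle",np.degrees(np.arctan2(v[1],v[0])))
s=telemetry.get_state();print(s["eef_pos"],s["tcp_rot"],R.from_quat(s["tcp_rot"]).as_matrix().round(3))
print(vision.read_camera("wrist").keys(), vision.read_camera("wrist")["T_tool_cam"], vision.read_camera("wrist")["K"])
E
```

```text
yel [ 0.5473 -0.1042  0.097 ] 0.557
pink [ 0.4538 -0.2073  0.097 ] 0.499
blue [ 0.4891 -0.3305  0.097 ] 0.59
wa [ 0.5605 -0.2409  0.117 ]
wb [ 0.4396 -0.0734  0.117 ]
knob [ 0.5045 -0.1498  0.02  ]
disc pink [0.5661 0.2164 0.006 ] 0.606
disc yel [0.544  0.1476 0.006 ] 0.564
disc black [0.4972 0.2373 0.006 ] 0.551
disc blue [0.4749 0.1683 0.006 ] 0.504
[np.float64(0.0723), np.float64(0.0719), np.float64(0.0721), np.float64(0.0725)]
angle 72.22533986903284
[ 0.23187358 -0.63335715  0.230225  ] [ 9.84657569e-01  1.74495121e-01 -2.63319526e-05 -9.61019924e-04] [[ 0.939  0.344 -0.   ]
 [ 0.344 -0.939  0.002]
 [ 0.    -0.002 -1.   ]]
dict_keys(['color', 'K', 'T_tool_cam']) [[-6.63734551e-04 -9.44648630e-01 -3.28083108e-01  8.44769142e-02]
 [ 9.99999325e-01 -9.39736353e-04  6.82712852e-04  2.32400834e-04]
 [-9.53235384e-04 -3.28082434e-01  9.44648616e-01 -1.41747179e-01]
 [ 0.00000000e+00  0.00000000e+00  0.00000000e+00  1.00000000e+00]] [[371.64829954   0.         325.84774568]
 [  0.         371.64829954 233.6358952 ]
 [  0.           0.           1.        ]]
```

Call:
arm_command(series=[35.5,-32.4,3,0,0,0,0,35.5,-32.4,3,0,0,0,0,35.5,-32.4,3,0,0,0,0,35.5,-32.4,3,0,0,0,0,35.5,-32.4,3,0,0,0,0,35.5,-32.4,3,0,0,0,0,35.5,-32.4,3,0,0,0,0,35.5,-32.4,3,0,0,0,0,35.5,-32.4,3,0,0,0,0,35.5,-32.4,3,0,0,0,0], force=30)

```text
time: 1.13
eef_pos: [0.4246, -0.2632, 0.2055]
tcp_rot: [0.985, 0.174, 0.0, 0.0]
contact_force: [1.5, -1.3, -0.2]
opening: 1.002
finger_force: 0.0
```

Call:
arm_command(series=[4.8,-4.3,0.4,0,0,0,0,4.8,-4.3,0.4,0,0,0,0,4.8,-4.3,0.4,0,0,0,0,4.8,-4.3,0.4,0,0,0,0,4.8,-4.3,0.4,0,0,0,0])

```text
time: 1.55
eef_pos: [0.4543, -0.2085, 0.2015]
tcp_rot: [0.985, 0.175, -0.0, 0.0]
contact_force: [0.3, -0.6, 0.3]
opening: 0.998
finger_force: 0.0
```

```bash
cat >> h.py <<'E'
def wray(d,s,px,z):
    "wrist fisheye pixel -> world point at height z"
    K=d["K"]; a=np.array([(px[0]-K[0,2])/K[0,0],(px[1]-K[1,2])/K[1,1]]); th=np.hypot(*a)
    r=np.array([*(a/th*np.sin(th)),np.cos(th)]); T=np.array(d["T_tool_cam"]); Q=R.from_quat(s["tcp_rot"])
    c=Q.apply(T[:3,3])+s["eef_pos"]; r=Q.apply(T[:3,:3]@r); return c+r*(z-c[2])/r[2]
E
python3 - <<'E'
from h import *
from plant import vision, telemetry
s=telemetry.get_state(); d=vision.read_camera("wrist"); cv2.imwrite("pics/w1.png",d["color"])
import pickle; pickle.dump((s,d),open("w1.pkl","wb"))
print(s["eef_pos"],delta(s,[.4538,-.2073,.063]),s["time"])
E
```

```text
[ 0.45432711 -0.20854706  0.20153049] [-3.58820992e-03 -1.43090957e-01  1.38529711e+01] 1.55
```

View pics/w1.png

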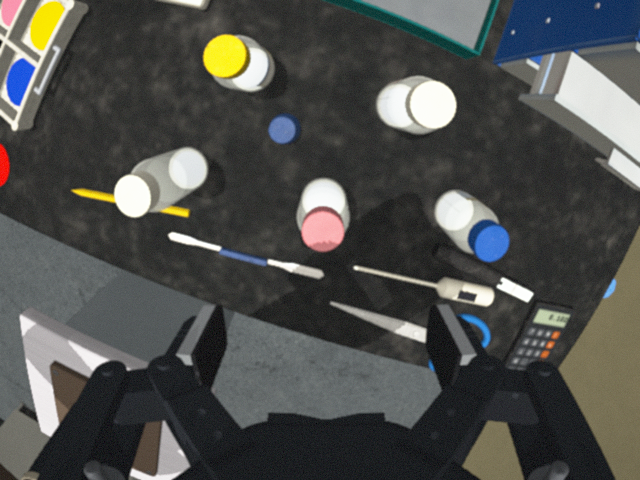

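The wrist view shows the pink cap at (322,230), centred between the fingers. The yellow cap is at (227,57) and the blue cap at (488,241).

```bash
python3 - <<'E'
from h import *; import pickle
s,d=pickle.load(open("w1.pkl","rb"))
for n,p in dict(pink=(322,230),yel=(227,57),blue=(488,241)).items(): print(n,wray(d,s,p,.097).round(4))
print(wray(d,s,(284,129),.02))
E
```

```text
pink [ 0.4551 -0.2059  0.097 ]
yel [ 0.5469 -0.1059  0.097 ]
blue [ 0.4899 -0.3265  0.097 ]
[ 0.50577997 -0.15192539  0.02      ]
```

Call:
arm_command(series=[0,-0.2,3.5,0,0,0,0,0,-0.2,7,0,0,0,0,0,-0.2,10,0,0,0,0,0,-0.2,12.5,0,0,0,0,0,-0.2,13.8,0,0,0,0,0,-0.2,13.8,0,0,0,0,0,-0.2,13.8,0,0,0,1,0,-0.2,13.8,0,0,0,1,0,-0.2,13.8,0,0,0,1,0,-0.2,13.8,0,0,0,1], force=30)

```text
time: 2.43
eef_pos: [0.4547, -0.2072, 0.065]
tcp_rot: [0.985, 0.174, 0.001, 0.001]
contact_force: [-0.5, 0.3, -0.5]
opening: 0.454
finger_force: 0.0
```

Call:
arm_command(series=[0,0,0,0,0,0,1,0,0,0,0,0,0,1,0,0,0,0,0,0,1,0,0,0,0,0,0,1])

```text
time: 2.77
eef_pos: [0.4546, -0.2068, 0.0647]
tcp_rot: [0.985, 0.175, 0.001, 0.001]
contact_force: [-1.4, 0.2, 4.9]
opening: 0.331
finger_force: 29.8
```

Call:
arm_command(series=[0,0,-1,0,0,0,1,0,0,-3,0,0,0,1,0,0,-6,0,0,0,1,0,0,-9,0,0,0,1,0,0,-12,0,0,0,1,0,0,-14,0,0,0,1,0.5,-0.7,-15,0,0,0,1,1.7,-2.4,-15,0,0,0,1,3.2,-4.6,-15,0,0,0,1,5,-7.2,-15,0,0,0,1])

```text
time: 3.6
eef_pos: [0.4754, -0.1205, 0.2127]
tcp_rot: [0.985, 0.173, -0.001, -0.0]
contact_force: [0.6, 1.6, -1.1]
opening: 0.332
finger_force: 29.8
```

Call:
arm_command(series=[2,-2.9,0,0,0,0,1,4,-5.7,0,0,0,0,1,6,-8.6,0,0,0,0,1,8,-11.5,0,0,0,0,1,10,-14.4,0,0,0,0,1,12,-17.2,0,0,0,0,1,14,-20.1,0,0,0,0,1,16,-23,0,0,0,0,1,17.8,-25.5,0,0,0,0,1,19,-27.2,0,0,0,0,1])

```text
time: 4.43
eef_pos: [0.5598, 0.2026, 0.2118]
tcp_rot: [0.984, 0.176, -0.001, -0.001]
contact_force: [0.2, -0.9, -1.6]
opening: 0.329
finger_force: 29.8
```

Call:
arm_command(series=[0.7,-1,0,0,0,0,1,1,-1.5,0,0,0,0,1,1,-1.5,0,0,0,0,1,1,-1.5,0,0,0,0,1,1,-1.5,0,0,0,0,1])

```text
time: 4.85
eef_pos: [0.5648, 0.2156, 0.2131]
tcp_rot: [0.985, 0.174, -0.0, 0.0]
contact_force: [0.2, -0.5, -0.9]
opening: 0.333
finger_force: 29.8
```

```bash
python3 - <<'E'
from h import *; import pickle
from plant import vision, telemetry
s=telemetry.get_state(); d=vision.read_camera("wrist"); cv2.imwrite("pics/w2.png",d["color"]); pickle.dump((s,d),open("w2.pkl","wb"))
print(s["eef_pos"],R.from_quat(s["tcp_rot"]).as_matrix()[:,2],delta(s,[.5661,.2164,.0707]),s["opening"],s["finger_force"])
E
```

```text
[0.56483062 0.21562098 0.21311727] [-7.09375013e-04 -5.33013648e-04 -9.99999606e-01] [ 0.15803334 -0.03338477 14.24159024] 0.3331386970068437 29.832559525966644
```

View pics/w2.png

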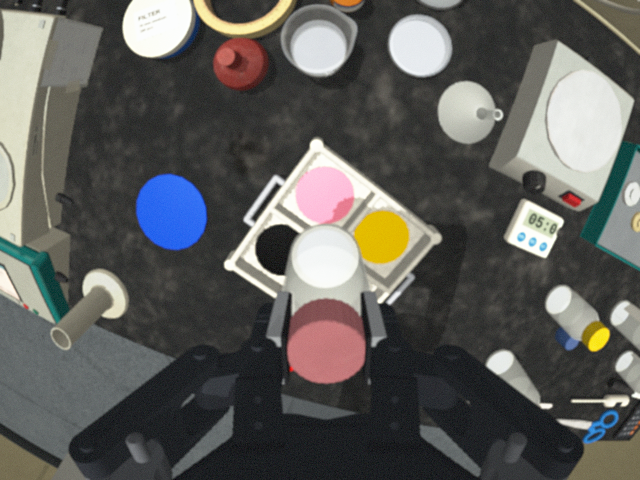

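The pink bottle hangs upright between the fingers. The pink disc is at (324,194), partly shadowed by the bottle, and the yellow disc is at (382,237).

```bash
python3 - <<'E'
from h import *; import pickle
s,d=pickle.load(open("w2.pkl","rb"))
for p in [(325,194),(381,237)]: print(wray(d,s,p,.006).round(4))
E
```

```text
[0.568  0.2171 0.006 ]
[0.5459 0.1492 0.006 ]
```

Call:
arm_command(series=[0.2,0,3,0,0,0,1,0.2,0,6,0,0,0,1,0.2,0,9,0,0,0,1,0.2,0,11.5,0,0,0,1,0.2,0,13,0,0,0,1,0.2,0,13.6,0,0,0,1,0.2,0,14.0,0,0,0,1,0.2,0,14.2,0,0,0,1,0.2,0,14.2,0,0,0,1,0.2,0,14.2,0,0,0,1])

```text
time: 5.73
eef_pos: [0.5681, 0.2175, 0.073]
tcp_rot: [0.985, 0.174, 0.001, -0.0]
contact_force: [-1.0, 0.4, -1.0]
opening: 0.328
finger_force: 29.9
```

Call:
arm_command(series=[-0.1,0,0.1,0,0,0,1,-0.1,0,0.2,0,0,0,1,-0.1,0,0.2,0,0,0,1])

```text
time: 5.98
eef_pos: [0.5669, 0.2174, 0.0708]
tcp_rot: [0.985, 0.175, 0.001, -0.0]
contact_force: [-0.9, -0.1, 4.1]
opening: 0.333
finger_force: 30.1
```

Call:
arm_command(series=[0,0,0,0,0,0,0.5,0,0,0,0,0,0,0.4,0,0,0,0,0,0,0.4,0,0,0,0,0,0,0.4,0,0,-1,0,0,0,0.4,0,0,-3,0,0,0,0.4,0,0,-6,0,0,0,0.4,0,0,-9,0,0,0,0.4,0,0,-12,0,0,0,0.4,0,0,-13,0,0,0,0])

```text
time: 6.82
eef_pos: [0.5686, 0.2177, 0.206]
tcp_rot: [0.985, 0.175, 0.005, -0.0]
contact_force: [0.2, 0.2, 0.9]
opening: 0.728
finger_force: 0.0
```

Call:
arm_command(series=[-1.6,3.7,0,0,0,0,0,-3.2,7.4,0,0,0,0,0,-4.8,11.1,0,0,0,0,0,-6.4,14.8,0,0,0,0,0,-8,18.5,0,0,0,0,0,-9.6,22.2,0,0,0,0,0,-11.2,25.9,0,0,0,0,0,-12.4,28.5,0,0,0,0,0,-13,29.6,0,0,0,0,0,-13,29.6,0,0,0,0,0])

```text
time: 7.65
eef_pos: [0.5452, -0.1078, 0.1991]
tcp_rot: [0.985, 0.173, -0.0, -0.0]
contact_force: [-0.2, 0.3, -0.0]
opening: 1.004
finger_force: 0.0
```

Call:
arm_command(series=[0,0,0,0,0,0,0,0,0,0,0,0,0,0,0,0,0,0,0,0,0])

```text
time: 7.9
eef_pos: [0.5458, -0.1038, 0.1992]
tcp_rot: [0.984, 0.176, -0.0, -0.0]
contact_force: [0.4, -0.6, 1.1]
opening: 1.002
finger_force: 0.0
```

```bash
python3 - <<'E'
from h import *; import pickle
from plant import vision, telemetry
s=telemetry.get_state(); d=vision.read_camera("wrist"); cv2.imwrite("pics/w3.png",d["color"]); pickle.dump((s,d),open("w3.pkl","wb"))
h=cv2.cvtColor(d["color"],cv2.COLOR_BGR2HSV); m=cv2.inRange(h,(20,120,90),(35,255,255)); m[:120]=0;m[350:]=0
n,l,st,c=cv2.connectedComponentsWithStats(m)
for i in range(1,n):
    if st[i,4]>300: print(c[i],st[i],wray(d,s,c[i],.097).round(4))
print(s["eef_pos"],delta(s,[.547,-.105,.0645]))
E
```

```text
[ 92.64337852 132.53284672] [ 74 120  42  31 959] [0.5605 0.0861 0.097 ]
[325.32511069 228.86084756] [ 303  206   45   46 1581] [ 0.5488 -0.1027  0.097 ]
[170.69797422 301.31860037] [136 292  67  21 543] [ 0.4488 -0.0073  0.097 ]
[ 0.54575804 -0.10384021  0.19920721] [ 0.07761042  0.16003739 13.47061868]
```

View pics/w3.png

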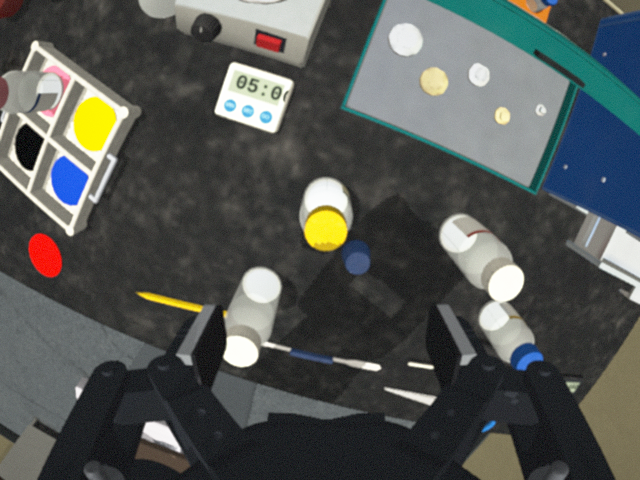

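The yellow cap is at (325,229), centred between the fingers. The pink bottle stands upright in the caddy at left, around (35,90). The yellow cap is clear of the small stopper at (356,258).

Call:
arm_command(series=[0.2,0,3.5,0,0,0,0,0.2,0,7,0,0,0,0,0.2,0,10,0,0,0,0,0.2,0,12.5,0,0,0,0,0.2,0,13.4,0,0,0,0,0.2,0,13.4,0,0,0,0,0.2,0,13.4,0,0,0,1,0.2,0,13.4,0,0,0,1,0.2,0,13.4,0,0,0,1,0.2,0,13.4,0,0,0,1])

```text
time: 8.78
eef_pos: [0.5489, -0.1053, 0.0674]
tcp_rot: [0.985, 0.175, 0.002, 0.001]
contact_force: [0.1, -0.5, -0.0]
opening: 0.46
finger_force: 0.0
```

Call:
arm_command(series=[0,0,0,0,0,0,1,0,0,0,0,0,0,1,0,0,0,0,0,0,1,0,0,0,0,0,0,1,0,0,0,0,0,0,1])

```text
time: 9.2
eef_pos: [0.5486, -0.1051, 0.0669]
tcp_rot: [0.985, 0.174, 0.001, 0.0]
contact_force: [-0.8, 1.9, 5.8]
opening: 0.33
finger_force: 30.6
```

Call:
arm_command(series=[0,0,-1,0,0,0,1,0,0,-3,0,0,0,1,0,0,-6,0,0,0,1,0,0,-9,0,0,0,1,0,0,-12,0,0,0,1,0,0,-14,0,0,0,1,0.3,-0.9,-15,0,0,0,1,1,-2.9,-15,0,0,0,1,1.9,-5.5,-15,0,0,0,1,3,-8.6,-15,0,0,0,1])

```text
time: 10.03
eef_pos: [0.5453, -0.0132, 0.2144]
tcp_rot: [0.985, 0.173, -0.001, -0.0]
contact_force: [0.3, 1.1, -2.0]
opening: 0.331
finger_force: 30.1
```

Call:
arm_command(series=[1.1,-3.1,0,0,0,0,1,2.2,-6.2,0,0,0,0,1,3.3,-9.3,0,0,0,0,1,4.3,-12.1,0,0,0,0,1,5,-14.2,0,0,0,0,1,5.4,-15.3,0,0,0,0,1,5.4,-15.3,0,0,0,0,1,5.4,-15.3,0,0,0,0,1,5.4,-15.3,0,0,0,0,1,5.4,-15.3,0,0,0,0,1])

```text
time: 10.87
eef_pos: [0.5444, 0.1472, 0.2151]
tcp_rot: [0.985, 0.174, -0.0, 0.0]
contact_force: [0.7, -0.2, -1.1]
opening: 0.333
finger_force: 30.1
```

```bash
python3 - <<'E'
from h import *
from plant import telemetry
s=telemetry.get_state(); print(s["eef_pos"],s["opening"],delta(s,[.545,.1485,.0729]))
E
```

```text
[0.54437937 0.14716898 0.21510775] 0.3329493037144477 [ 0.11279482 -0.10759953 14.22067853]
```

Call:
arm_command(series=[0.1,-0.1,3,0,0,0,1,0.1,-0.1,6,0,0,0,1,0.1,-0.1,9,0,0,0,1,0.1,-0.1,11.5,0,0,0,1,0.1,-0.1,13,0,0,0,1,0.1,-0.1,13.6,0,0,0,1,0.1,-0.1,14.0,0,0,0,1,0.1,-0.1,14.2,0,0,0,1,0.1,-0.1,14.3,0,0,0,1,0.1,-0.1,14.3,0,0,0,1])

```text
time: 11.7
eef_pos: [0.5459, 0.1496, 0.0737]
tcp_rot: [0.985, 0.174, 0.001, 0.0]
contact_force: [0.4, 0.8, -0.9]
opening: 0.33
finger_force: 30.2
```

Call:
arm_command(series=[0,0,0,0,0,0,1,0,0,0,0,0,0,1])

```text
time: 11.87
eef_pos: [0.5456, 0.1498, 0.0735]
tcp_rot: [0.985, 0.175, 0.001, 0.0]
contact_force: [1.0, 0.2, -0.8]
opening: 0.33
finger_force: 30.2
```

Almost down. I'll lower 1 mm more, release and rise.

Call:
arm_command(series=[0,0,0.1,0,0,0,1,0,0,0.1,0,0,0,1,0,0,0.1,0,0,0,0.5,0,0,0.1,0,0,0,0.4,0,0,0.1,0,0,0,0.4,0,0,0.1,0,0,0,0.4,0,0,-1,0,0,0,0.4,0,0,-3,0,0,0,0.4,0,0,-6,0,0,0,0.4,0,0,-9,0,0,0,0.4])

```text
time: 12.7
eef_pos: [0.5441, 0.1496, 0.163]
tcp_rot: [0.985, 0.174, -0.001, -0.0]
contact_force: [0.9, 0.2, 0.3]
opening: 0.603
finger_force: 0.0
```

Call:
arm_command(series=[0,0,-3,0,0,0,0.4,0,0,-4,0,0,0,0,0,0,-4,0,0,0,0])

```text
time: 12.95
eef_pos: [0.5472, 0.15, 0.207]
tcp_rot: [0.985, 0.175, 0.004, 0.0]
contact_force: [0.9, 1.0, 0.1]
opening: 0.862
finger_force: 0.0
```

Call:
arm_command(series=[-1.8,3.6,0,0,0,0,0,-3.6,7.2,0,0,0,0,0,-5.4,10.8,0,0,0,0,0,-7.2,14.4,0,0,0,0,0,-9,18,0,0,0,0,0,-10.8,21.6,0,0,0,0,0,-12.6,25.2,0,0,0,0,0,-14.4,28.8,0,0,0,0,0,-16.2,32.4,0,0,0,0,0,-18,36,0,0,0,0,0])

```text
time: 13.78
eef_pos: [0.4979, -0.2514, 0.1999]
tcp_rot: [0.985, 0.174, -0.001, -0.001]
contact_force: [1.2, -0.4, 0.9]
opening: 0.998
finger_force: 0.0
```

Call:
arm_command(series=[-1.8,3.4,0,0,0,0,0,-3.2,6,0,0,0,0,0,-3.7,6.9,0,0,0,0,0,-3.7,6.9,0,0,0,0,0,-3.7,6.9,0,0,0,0,0,-3.7,6.9,0,0,0,0,0,-3.7,6.9,0,0,0,0,0])

```text
time: 14.37
eef_pos: [0.4888, -0.3258, 0.2018]
tcp_rot: [0.984, 0.176, -0.0, -0.001]
contact_force: [0.1, 0.4, 0.2]
opening: 1.0
finger_force: 0.0
```

```bash
python3 - <<'E'
from h import *; import pickle
from plant import vision, telemetry
s=telemetry.get_state(); d=vision.read_camera("wrist"); cv2.imwrite("pics/w4.png",d["color"]); pickle.dump((s,d),open("w4.pkl","wb"))
h=cv2.cvtColor(d["color"],cv2.COLOR_BGR2HSV); m=cv2.inRange(h,(100,130,90),(125,255,255)); m[:120]=0;m[350:]=0
n,l,st,c=cv2.connectedComponentsWithStats(m)
for i in range(1,n):
    if st[i,4]>300: print(c[i],st[i],wray(d,s,c[i],.097).round(4))
print(s["eef_pos"],delta(s,[.4895,-.3285,.0665]))
E
```

```text
[332.32740943 231.42310321] [ 311  209   43   45 1463] [ 0.4909 -0.3302  0.097 ]
[356.19830628 333.54834157] [ 321  311   72   39 1417] [ 0.4169 -0.3783  0.097 ]
[ 0.48879977 -0.3258245   0.20183844] [-0.0233927   0.29195958 13.53350011]
```

View pics/w4.png

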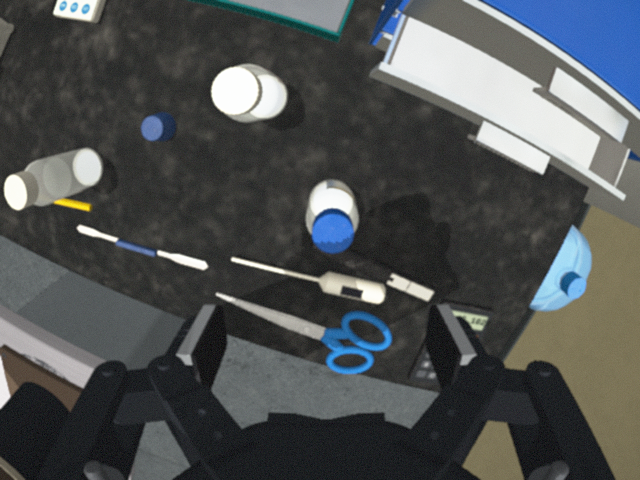

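The blue cap is at (332,231), and the open fingers straddle it about 4 mm off centre in y.

Call:
arm_command(series=[0,0.4,3.5,0,0,0,0,0,0.4,7,0,0,0,0,0,0.4,10,0,0,0,0,0,0.4,12.5,0,0,0,0,0,0.4,13.7,0,0,0,0,0,0.4,13.7,0,0,0,0,0,0.4,13.7,0,0,0,1,0,0.4,13.7,0,0,0,1,0,0.4,13.7,0,0,0,1,0,0.4,13.7,0,0,0,1])

```text
time: 15.25
eef_pos: [0.491, -0.3324, 0.0675]
tcp_rot: [0.985, 0.175, 0.001, 0.002]
contact_force: [0.7, -0.3, 0.2]
opening: 0.454
finger_force: 0.0
```

Call:
arm_command(series=[0,0,0,0,0,0,1,0,0,0,0,0,0,1,0,0,0,0,0,0,1,0,0,0,0,0,0,1,0,0,0,0,0,0,1])

```text
time: 15.67
eef_pos: [0.4907, -0.332, 0.0671]
tcp_rot: [0.985, 0.174, 0.001, 0.001]
contact_force: [-1.4, 1.1, 7.4]
opening: 0.329
finger_force: 30.2
```

Call:
arm_command(series=[0,0,-1,0,0,0,1,0,0,-3,0,0,0,1,0,0,-6,0,0,0,1,0,0,-9,0,0,0,1,0,0,-12,0,0,0,1,0,0,-14,0,0,0,1,0.3,-0.9,-15,0,0,0,1,0.9,-2.7,-15,0,0,0,1,1.8,-5.4,-15,0,0,0,1,2.9,-8.7,-15,0,0,0,1])

```text
time: 16.5
eef_pos: [0.4864, -0.2391, 0.2144]
tcp_rot: [0.985, 0.173, -0.001, -0.001]
contact_force: [0.9, 1.0, -0.8]
opening: 0.333
finger_force: 29.9
```

Call:
arm_command(series=[1.1,-3.3,0,0,0,0,1,2.2,-6.6,0,0,0,0,1,3.3,-9.9,0,0,0,0,1,4.4,-13.2,0,0,0,0,1,5.5,-16.5,0,0,0,0,1,6.6,-19.8,0,0,0,0,1,7.7,-23.1,0,0,0,0,1,8.8,-26.4,0,0,0,0,1,9.9,-29.7,0,0,0,0,1,11,-33,0,0,0,0,1])

```text
time: 17.33
eef_pos: [0.4754, 0.1099, 0.2141]
tcp_rot: [0.985, 0.175, -0.001, -0.0]
contact_force: [0.4, -0.3, -2.2]
opening: 0.33
finger_force: 29.9
```

Call:
arm_command(series=[0.9,-2.8,0,0,0,0,1,1.6,-4.8,0,0,0,0,1,2,-5.9,0,0,0,0,1,2,-5.9,0,0,0,0,1,2,-5.9,0,0,0,0,1,2,-5.9,0,0,0,0,1,2,-5.9,0,0,0,0,1])

```text
time: 17.92
eef_pos: [0.4757, 0.1691, 0.2151]
tcp_rot: [0.985, 0.174, -0.0, 0.0]
contact_force: [0.8, -1.2, -1.5]
opening: 0.331
finger_force: 29.9
```

```bash
python3 - <<'E'
from h import *
from plant import telemetry
s=telemetry.get_state(); print(s["eef_pos"],s["opening"],delta(s,[.476,.1693,.0731]))
E
```

```text
[0.47569228 0.1690524  0.21512063] 0.33080976231530523 [ 0.04572471 -0.01642551 14.20203441]
```

Call:
arm_command(series=[0,0,3,0,0,0,1,0,0,6,0,0,0,1,0,0,9,0,0,0,1,0,0,11.5,0,0,0,1,0,0,13,0,0,0,1,0,0,13.6,0,0,0,1,0,0,14.0,0,0,0,1,0,0,14.2,0,0,0,1,0,0,14.3,0,0,0,1,0,0,14.3,0,0,0,1])

```text
time: 18.75
eef_pos: [0.4767, 0.1702, 0.0736]
tcp_rot: [0.985, 0.174, 0.001, 0.0]
contact_force: [-0.1, 0.3, -1.0]
opening: 0.334
finger_force: 29.9
```

Call:
arm_command(series=[0,0,0,0,0,0,1,0,0,0,0,0,0,1])

```text
time: 18.92
eef_pos: [0.4763, 0.1703, 0.0733]
tcp_rot: [0.985, 0.175, 0.001, 0.0]
contact_force: [0.3, 0.1, -1.0]
opening: 0.333
finger_force: 29.9
```

Call:
arm_command(series=[0,0,0.1,0,0,0,1,0,0,0.1,0,0,0,1,0,0,0.1,0,0,0,0.5,0,0,0.1,0,0,0,0.4,0,0,0.1,0,0,0,0.4,0,0,0.1,0,0,0,0.4,0,0,-1,0,0,0,0.4,0,0,-3,0,0,0,0.4,0,0,-6,0,0,0,0.4,0,0,-9,0,0,0,0.4])

```text
time: 19.75
eef_pos: [0.4748, 0.1701, 0.1631]
tcp_rot: [0.985, 0.175, -0.001, -0.0]
contact_force: [-0.3, 0.5, -0.0]
opening: 0.599
finger_force: 0.0
```

Call:
arm_command(series=[0,2,-3,0,0,0,0.4,-1,5,-5,0,0,0,0.4,-2.5,8.5,-5,0,0,0,0.4,-4,12,-5,0,0,0,0.4,-5,15,-5,0,0,0,0.4,-5,15,-5,0,0,0,0.4,-5,15,-5,0,0,0,0.4])

```text
time: 20.33
eef_pos: [0.4803, 0.0107, 0.2132]
tcp_rot: [0.985, 0.173, 0.0, 0.0]
contact_force: [1.1, 0.8, -0.4]
opening: 0.598
finger_force: 0.0
```

```bash
python3 - <<'E'
from plant import vision, telemetry
import cv2,numpy as np
a=vision.read_camera("top")["color"]; b=vision.read_camera("scene")["color"]
cv2.imwrite("pics/fin.png",np.hstack([cv2.resize(a[150:290,180:380],(400,280)),cv2.resize(b[100:350,170:430],(400,385))[:280]]) if 0 else np.hstack([cv2.resize(a[150:300,190:490],(400,400))[:, :],cv2.resize(b[100:340,170:430],(400,400))]))
print(telemetry.get_state()["time"])
E
```

```text
20.4333
```

View pics/fin.png

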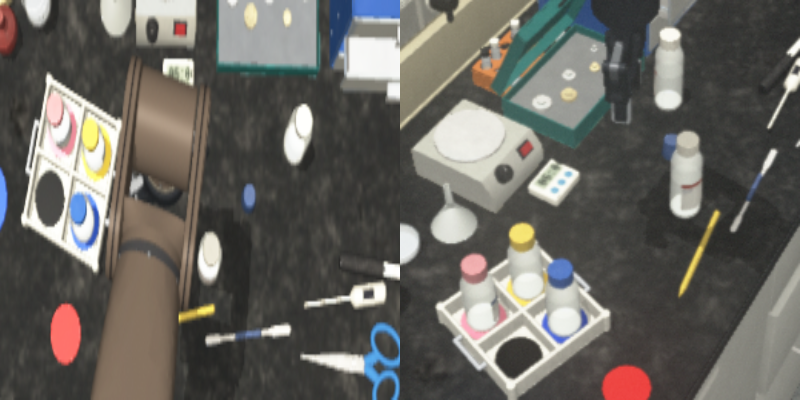

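All three bottles stand upright on their own discs: pink (480,295), yellow (523,265) and blue (562,300) in the right-hand view. The black pocket is empty, and both sample bottles are standing untouched.

```bash
python3 -c "
from plant import ctrl; print(ctrl.sign_off())"
```

```text
the job is handed in; nothing more can be done
None
```

The pink, yellow and blue bottles stand upright on their matching discs in the caddy, the black pocket is empty, both sample bottles are where they were, and the job was handed in at about 20 s.

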